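# Re-rack the stitching spools in reverse order

## Robot

A 7-joint arm with a two-finger parallel gripper is mounted at the origin on a cart in front of the work surface, level with it; the furniture and walls round the work are solid. World frame = base frame: x ahead of the robot, y to its left, z up, the work surface at z = 0. Lengths are in m, angles in rad, forces in N, time in s.
With the tool pointing down it reaches from about 0.4 to 0.85 m from the base axis. Payload 4.5 kg.
Tool frame: the origin (TCP) lies at the very end of the fingers, on their centre line; the grasp point (between the pads) lies 19 mm behind it; z points along the fingers, y is the direction in which the jaws open and shut (so a half turn about z gives the same grasp; the last joint's range is limited). The gripper opens to 85 mm and grips with 20 to 120 N. Pads are 22 mm wide; open, the fingers measure 114 mm over their backs; the gripper's body (76 mm by 85 mm) begins 54 mm behind the grasp point. The pads swing forward as they close: fully open they stand 13 mm farther back than shut.
Start: joints at [-1.293, 0.689, -0.195, 1.565, 0.157, 0.902, -0.215], TCP at [0.151, 0.607, 0.231] pointing down, gripper open.
Joint ranges: [-3.01, 3.01], [-0.46, 2.08], [-1.47, 1.51], [0.13, 2.56], [-1, 4.14], [0.04, 2.09], [-2.66, 2.66]. Speed limits (rad/s): [2.57, 2.57, 3.14, 3.14, 3.14, 3.14, 3.14].

## Interface

Orientations are given as a unit quaternion [x, y, z, w].
In Python, from bench import manip gives the robot as it stands. The module is installed in compiled form; this text tells all that it offers.
- The arm moves only by the tool arm_command, never from a script. Its argument "moves" is a list of rows, each an object with "travel": the shift along the tool's x, y, z in m, a list of three; "turn": the turn about the tool's z in rad. A call has 1 to 20 rows; each row shifts and turns the commanded pose from where the row before left it, along the tool's axes as they then stand; what a row does not reach is not made up. A row lasts 1/8 s, in which the tool goes at most 62.5 mm and 10.7 degrees, less where a joint would pass 70% of its speed; a pose out of reach is approached as far as the arm can. A call is refused whole if a number of a shift passes 0.0625 or a number of a turn 0.188, either way. A call with a gripper value outside its range is refused whole. "jaw" is the opening, from 0 (shut) to 1 (fully open), set as the call begins (left out, the last holds). The fingers move at their own pace and stop on an object; "grip_force" is the grip in N (left out, the last holds). Time passes only in rows, so rows that do not move let the fingers close. It gives the time, the measured TCP pose, the force and the opening at its end, in the units of the state.
- manip.get_state(): the state, without advancing time (a new reading comes with each control period).
- manip.read_camera(name): name is "scene" or "top" or "wrist"; returns a dict with "pixels" (420x560x3 uint8, blue, green, red), "z_map" (420x560 float32, m along the optical axis (not along the pixel's ray), 0 where there is no reading), "fx", "fy", "cx", "cy" (pixels), "distortion" ([k1, k2, p1, p2, k3] as OpenCV has them; the pictures are not rectified), "view" (4x4, takes a point from world to camera coordinates). Camera axes: x right, y down, z forward; pixel columns grow to the right and rows downward; lengths in m; the calibration is good to about 2 mm. A picture is of the moment at which its call begins.
- manip.job_done(): hands the job in, once; it reports no verdict.
The state is a dict: "time": time; "joints": joint angles; "dq": joint speeds; "joint_efforts": joint torques, N m; "tool_pos": TCP position; "orientation": TCP orientation; "force": force on the tool from outside, world axes, zero at the start; "moment": the same for the moment, N m; "width": finger opening in m.
Only numpy, scipy, OpenCV 4.12 (cv2) and the standard library are available. Lean on these libraries where they do the work, as an engineer would, in place of code of your own. Each camera call takes 0.05 s, during which the arm holds its last target.

## Task

Move the four spools and bobbins of thread from the old rack of four blocks to the empty plank rack, in the reverse order from left to right, so that they come to hand the other way round: the one that stood farthest left goes to the farthest right pad, and so on along the row. Stand each upright in the middle of its own round pad and let go of it.

Things in the scene. Friction and masses are not known exactly. Their poses are not given: they have to be found in the camera images.
- light_spool_mid (a point): the stout thread spool: flanges 42 mm across and 8 mm thick, 48 mm high, pale yellowish thread. Point on its axis, half-way up (24 mm over its foot); z is its axis. Stands upright and loose, 50 g or so; the thread lies inside the flanges, so from above the fingers close on the round upper flange, from any side.
- dark_spool_mid (a point): the thread spool with black thread: flanges 37 mm across and 8 mm thick, 58 mm high. Point on its axis, half-way up (29 mm over its foot); z is its axis. Stands upright and loose, 50 g or so; the thread lies inside the flanges, so from above the fingers close on the round upper flange, from any side.
- low_bobbin_mid (a point): the low, broad bobbin: flanges 50 mm across and 6 mm thick, only 30 mm high, tan thread. Point on its axis, half-way up (15 mm over its foot); z is its axis. Stands upright and loose, 50 g or so; the thread lies inside the flanges, so from above the fingers close on the round upper flange, from any side.
- slim_bobbin_mid (a point): the slim, tall bobbin: flanges 34 mm across and 7 mm thick, 70 mm high, brown thread. Point on its axis, half-way up (35 mm over its foot); z is its axis. Stands upright and loose, 50 g or so; the thread lies inside the flanges, so from above the fingers close on the round upper flange, from any side.
- light_spool_block: the fixed block (66 x 64 x 12 mm, wood with a round dark rubber pad on top) of the OLD rack on which light_spool stands at the start. Origin at the centre of its underside, 6 mm over the bench; its top is 18 mm over the bench. The four blocks, alike, stand in a row at a pitch of 70 mm along their y axis; which block is where in the row changes from start to start.
- dark_spool_block: the fixed block (66 x 64 x 12 mm, wood with a round dark rubber pad on top) of the OLD rack on which dark_spool stands at the start. Origin at the centre of its underside, 6 mm over the bench; its top is 18 mm over the bench. The four blocks, alike, stand in a row at a pitch of 70 mm along their y axis; which block is where in the row changes from start to start.
- low_bobbin_block: the fixed block (66 x 64 x 12 mm, wood with a round dark rubber pad on top) of the OLD rack on which low_bobbin stands at the start. Origin at the centre of its underside, 6 mm over the bench; its top is 18 mm over the bench. The four blocks, alike, stand in a row at a pitch of 70 mm along their y axis; which block is where in the row changes from start to start.
- slim_bobbin_block: the fixed block (66 x 64 x 12 mm, wood with a round dark rubber pad on top) of the OLD rack on which slim_bobbin stands at the start. Origin at the centre of its underside, 6 mm over the bench; its top is 18 mm over the bench. The four blocks, alike, stand in a row at a pitch of 70 mm along their y axis; which block is where in the row changes from start to start.
- new_rack: the NEW rack, empty at the start and fixed to the bench: a plain wooden plank 76 (x) x 310 (y) x 18 mm with four round dark rubber pads (54 mm across, 1.5 mm proud) in a row. Origin at the centre of its underside, on the bench; the pads' centres lie at its y = -105, -35, +35 and +105 mm, x = 0, their tops at z = 18 mm. Both racks run from left to right as the robot sees them (their y axes point left, +y, within about 0.3 rad); either may be the one on the left.
There are look-alikes about, which are no part of the job. What is shaped like the part that bears light_spool_mid but blue is not meant. Leave any pink look-alike of the part that bears dark_spool_mid alone.

How it is judged:
At the end, for the whole second after the job is handed in: All four spools stand on the new rack, one to a pad, upright (within 0.12 rad), each within 14 mm of its pad's centre along and across the rack, their foot on the pad (5 mm), in the reverse of the left-to-right order in which their blocks stand in the old rack; released and at rest (x of light_spool_mid in the frame of new_rack between -0.014 and 0.014 m and z of light_spool_mid in the frame of new_rack between 0.037 and 0.047 m and (y of light_spool_mid in the frame of new_rack between -0.119 and -0.091 m or y of light_spool_mid in the frame of new_rack between -0.049 and -0.021 m or y of light_spool_mid in the frame of new_rack between 0.021 and 0.049 m or y of light_spool_mid in the frame of new_rack between 0.091 and 0.119 m) and angle between each of light_spool_mid, dark_spool_mid, low_bobbin_mid, slim_bobbin_mid's own z axis and vertical below 0.12 rad and linear speed of each of light_spool, dark_spool, low_bobbin, slim_bobbin below 0.02 m/s and contact force between each of light_spool, dark_spool, low_bobbin, slim_bobbin and the fingers below 0.05 N and x of dark_spool_mid in the frame of new_rack between -0.014 and 0.014 m and z of dark_spool_mid in the frame of new_rack between 0.042 and 0.052 m and (y of dark_spool_mid in the frame of new_rack between -0.119 and -0.091 m or y of dark_spool_mid in the frame of new_rack between -0.049 and -0.021 m or y of dark_spool_mid in the frame of new_rack between 0.021 and 0.049 m or y of dark_spool_mid in the frame of new_rack between 0.091 and 0.119 m) and x of low_bobbin_mid in the frame of new_rack between -0.014 and 0.014 m and z of low_bobbin_mid in the frame of new_rack between 0.028 and 0.038 m and (y of low_bobbin_mid in the frame of new_rack between -0.119 and -0.091 m or y of low_bobbin_mid in the frame of new_rack between -0.049 and -0.021 m or y of low_bobbin_mid in the frame of new_rack between 0.021 and 0.049 m or y of low_bobbin_mid in the frame of new_rack between 0.091 and 0.119 m) and x of slim_bobbin_mid in the frame of new_rack between -0.014 and 0.014 m and z of slim_bobbin_mid in the frame of new_rack between 0.048 and 0.058 m and (y of slim_bobbin_mid in the frame of new_rack between -0.119 and -0.091 m or y of slim_bobbin_mid in the frame of new_rack between -0.049 and -0.021 m or y of slim_bobbin_mid in the frame of new_rack between 0.021 and 0.049 m or y of slim_bobbin_mid in the frame of new_rack between 0.091 and 0.119 m) and ((y of light_spool_block in the frame of dark_spool_block above 0 m and ((y of light_spool_mid in the frame of new_rack below -0.07 m and y of dark_spool_mid in the frame of new_rack above -0.07 m) or (y of light_spool_mid in the frame of new_rack below 0 m and y of dark_spool_mid in the frame of new_rack above 0 m) or (y of light_spool_mid in the frame of new_rack below 0.07 m and y of dark_spool_mid in the frame of new_rack above 0.07 m))) or (y of light_spool_block in the frame of dark_spool_block below 0 m and ((y of dark_spool_mid in the frame of new_rack below -0.07 m and y of light_spool_mid in the frame of new_rack above -0.07 m) or (y of dark_spool_mid in the frame of new_rack below 0 m and y of light_spool_mid in the frame of new_rack above 0 m) or (y of dark_spool_mid in the frame of new_rack below 0.07 m and y of light_spool_mid in the frame of new_rack above 0.07 m)))) and ((y of light_spool_block in the frame of low_bobbin_block above 0 m and ((y of light_spool_mid in the frame of new_rack below -0.07 m and y of low_bobbin_mid in the frame of new_rack above -0.07 m) or (y of light_spool_mid in the frame of new_rack below 0 m and y of low_bobbin_mid in the frame of new_rack above 0 m) or (y of light_spool_mid in the frame of new_rack below 0.07 m and y of low_bobbin_mid in the frame of new_rack above 0.07 m))) or (y of light_spool_block in the frame of low_bobbin_block below 0 m and ((y of low_bobbin_mid in the frame of new_rack below -0.07 m and y of light_spool_mid in the frame of new_rack above -0.07 m) or (y of low_bobbin_mid in the frame of new_rack below 0 m and y of light_spool_mid in the frame of new_rack above 0 m) or (y of low_bobbin_mid in the frame of new_rack below 0.07 m and y of light_spool_mid in the frame of new_rack above 0.07 m)))) and ((y of light_spool_block in the frame of slim_bobbin_block above 0 m and ((y of light_spool_mid in the frame of new_rack below -0.07 m and y of slim_bobbin_mid in the frame of new_rack above -0.07 m) or (y of light_spool_mid in the frame of new_rack below 0 m and y of slim_bobbin_mid in the frame of new_rack above 0 m) or (y of light_spool_mid in the frame of new_rack below 0.07 m and y of slim_bobbin_mid in the frame of new_rack above 0.07 m))) or (y of light_spool_block in the frame of slim_bobbin_block below 0 m and ((y of slim_bobbin_mid in the frame of new_rack below -0.07 m and y of light_spool_mid in the frame of new_rack above -0.07 m) or (y of slim_bobbin_mid in the frame of new_rack below 0 m and y of light_spool_mid in the frame of new_rack above 0 m) or (y of slim_bobbin_mid in the frame of new_rack below 0.07 m and y of light_spool_mid in the frame of new_rack above 0.07 m)))) and ((y of dark_spool_block in the frame of low_bobbin_block above 0 m and ((y of dark_spool_mid in the frame of new_rack below -0.07 m and y of low_bobbin_mid in the frame of new_rack above -0.07 m) or (y of dark_spool_mid in the frame of new_rack below 0 m and y of low_bobbin_mid in the frame of new_rack above 0 m) or (y of dark_spool_mid in the frame of new_rack below 0.07 m and y of low_bobbin_mid in the frame of new_rack above 0.07 m))) or (y of dark_spool_block in the frame of low_bobbin_block below 0 m and ((y of low_bobbin_mid in the frame of new_rack below -0.07 m and y of dark_spool_mid in the frame of new_rack above -0.07 m) or (y of low_bobbin_mid in the frame of new_rack below 0 m and y of dark_spool_mid in the frame of new_rack above 0 m) or (y of low_bobbin_mid in the frame of new_rack below 0.07 m and y of dark_spool_mid in the frame of new_rack above 0.07 m)))) and ((y of dark_spool_block in the frame of slim_bobbin_block above 0 m and ((y of dark_spool_mid in the frame of new_rack below -0.07 m and y of slim_bobbin_mid in the frame of new_rack above -0.07 m) or (y of dark_spool_mid in the frame of new_rack below 0 m and y of slim_bobbin_mid in the frame of new_rack above 0 m) or (y of dark_spool_mid in the frame of new_rack below 0.07 m and y of slim_bobbin_mid in the frame of new_rack above 0.07 m))) or (y of dark_spool_block in the frame of slim_bobbin_block below 0 m and ((y of slim_bobbin_mid in the frame of new_rack below -0.07 m and y of dark_spool_mid in the frame of new_rack above -0.07 m) or (y of slim_bobbin_mid in the frame of new_rack below 0 m and y of dark_spool_mid in the frame of new_rack above 0 m) or (y of slim_bobbin_mid in the frame of new_rack below 0.07 m and y of dark_spool_mid in the frame of new_rack above 0.07 m)))) and ((y of low_bobbin_block in the frame of slim_bobbin_block above 0 m and ((y of low_bobbin_mid in the frame of new_rack below -0.07 m and y of slim_bobbin_mid in the frame of new_rack above -0.07 m) or (y of low_bobbin_mid in the frame of new_rack below 0 m and y of slim_bobbin_mid in the frame of new_rack above 0 m) or (y of low_bobbin_mid in the frame of new_rack below 0.07 m and y of slim_bobbin_mid in the frame of new_rack above 0.07 m))) or (y of low_bobbin_block in the frame of slim_bobbin_block below 0 m and ((y of slim_bobbin_mid in the frame of new_rack below -0.07 m and y of low_bobbin_mid in the frame of new_rack above -0.07 m) or (y of slim_bobbin_mid in the frame of new_rack below 0 m and y of low_bobbin_mid in the frame of new_rack above 0 m) or (y of slim_bobbin_mid in the frame of new_rack below 0.07 m and y of low_bobbin_mid in the frame of new_rack above 0.07 m))))); the robot touches nothing.
It also fails if it takes over 96 s, if anything falls off the work surface, if the arm or the gripper's body presses on something with over 40 N, if the wrist force passes 120 N, or if a joint passes its speed limit or range.

## Working session

There is one attempt and no reset: what is moved stays moved. The work goes in short steps, Python scripts to look and compute and a tool call to move; the robot and the scene stay as the last step left them, time stands still between calls to the robot, and variables do not carry over. Pictures are saved under pics/ and viewed, and the job is handed in when it is done.

Besides the shell and the picture viewer there is one more tool, called after "Call:" by a JSON object that holds its "fn" and its "kwargs", one argument or row to a line. arm_command: Moves the arm, as the interface text tells. Its arguments: {"type":"object","properties":{"moves":{"type":"array"},"jaw":{"type":"number"},"grip_force":{"type":"number"}},"required":["moves"]}

```bash
mkdir -p pics; cat > h.py <<'E'
import numpy as np, cv2
from bench import manip
def shot(name,out=None):
    c=manip.read_camera(name)
    if out: cv2.imwrite('pics/'+out,c['pixels'])
    return c
def cloud(c):
    h,w=c['z_map'].shape
    u,v=np.meshgrid(np.arange(w),np.arange(h))
    K=np.array([[c['fx'],0,c['cx']],[0,c['fy'],c['cy']],[0,0,1]],float)
    p=cv2.undistortPoints(np.stack([u,v],-1).reshape(-1,1,2).astype(np.float64),K,np.array(c['distortion'],float)).reshape(h,w,2)
    z=c['z_map'].astype(float)
    P=np.concatenate([p*z[...,None],z[...,None]],-1)
    V=np.array(c['view'])
    W=(P-V[:3,3])@V[:3,:3]
    W[z<=0]=np.nan
    return W
E
python3 - <<'E'
from h import *
a=shot('top','top1.png');b=shot('scene','scene1.png')
np.savez('t.npz',W=cloud(a),I=a['pixels']);np.savez('s.npz',W=cloud(b),I=b['pixels'])
print(manip.get_state())
E
```

```text
{'time': 0.1, 'joints': array([-1.2931831 ,  0.68990668, -0.19454119,  1.5662518 ,  0.15726306,
        0.90251692, -0.21512072]), 'dq': array([-0.00099945, -0.00219341,  0.00034809, -0.00168437, -0.00024371,
       -0.00193339, -0.00180834]), 'joint_efforts': array([-3.46560788e-03, -5.40596008e+01, -1.27210770e+00, -1.58983773e+01,
        9.23902611e-03,  4.43349418e-03,  1.01857313e-05]), 'tool_pos': array([0.15075827, 0.60592968, 0.23055755]), 'orientation': array([ 1.21579827e-01,  9.92581295e-01, -8.45166362e-04, -6.11382087e-05]), 'force': array([-0.30883288, -0.51371789,  0.2310998 ]), 'moment': array([0.01710053, 0.00015648, 0.00185955]), 'width': 0.0855297587035645}
```

View pics/top1.png

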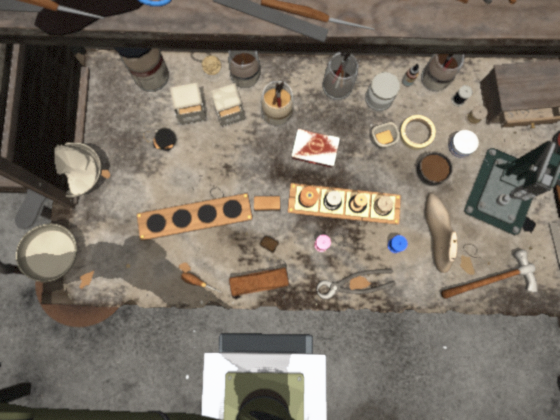

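View pics/scene1.png

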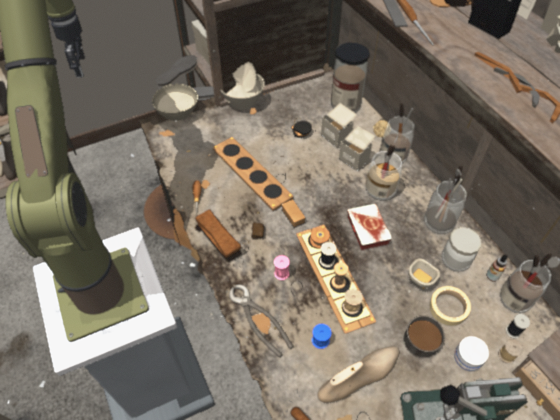

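```bash
python3 - <<'E'
from h import *
t=np.load('t.npz');s=np.load('s.npz')
a=cv2.resize(t['I'][170:235,275:415],None,fx=5.5,fy=5.5,interpolation=cv2.INTER_CUBIC)
b=cv2.resize(s['I'][215:335,280:390],None,fx=4,fy=4,interpolation=cv2.INTER_CUBIC)
cv2.imwrite('pics/c1.png',a);cv2.imwrite('pics/c2.png',b)
W=t['W']
for u,v in [(308,196),(333,199),(359,203),(384,205),(157,223),(182,218),(207,213),(232,208),(323,242),(398,242),(268,203),(316,147)]:
    p=W[v-1:v+2,u-1:u+2].reshape(-1,3); print(u,v,np.round(np.nanmedian(p,0),3))
E
```

```text
308 196 [ 0.566 -0.109  0.052]
333 199 [ 0.554 -0.174  0.076]
359 203 [ 0.541 -0.239  0.089]
384 205 [ 0.541 -0.31   0.066]
157 223 [0.489 0.3   0.02 ]
182 218 [0.504 0.233 0.018]
207 213 [0.52  0.166 0.02 ]
232 208 [0.534 0.097 0.022]
323 242 [ 0.441 -0.149  0.057]
398 242 [ 0.446 -0.349  0.047]
268 203 [ 0.549 -0.001  0.028]
316 147 [ 0.71  -0.132  0.034]
```

View pics/c1.png

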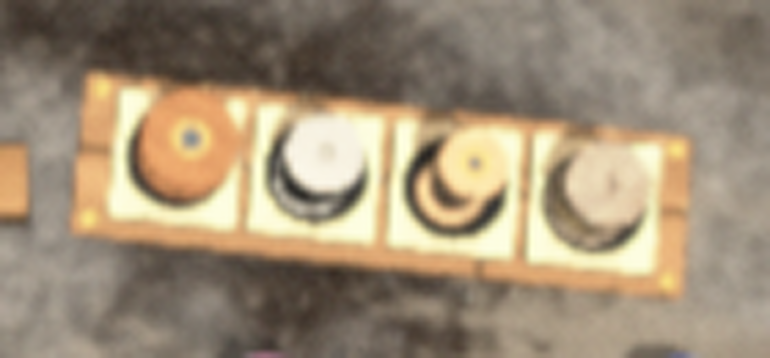

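View pics/c2.png

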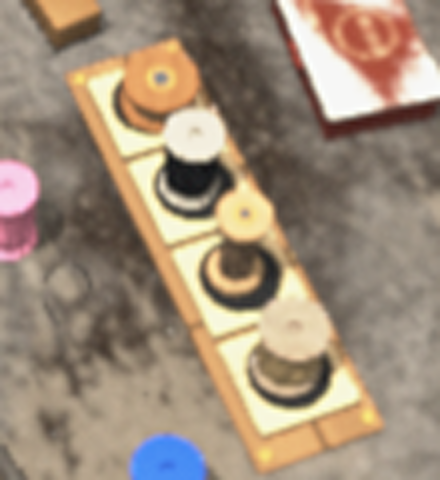

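```bash
cat >> h.py <<'E'
def spool(W,xy,zt,r,it=6):
    c=np.array(xy,float)
    for _ in range(it):
        m=(np.hypot(W[...,0]-c[0],W[...,1]-c[1])<r+.006)&(abs(W[...,2]-zt)<.009)
        p=W[m]; c=(np.percentile(p[:,:2],1,axis=0)+np.percentile(p[:,:2],99,axis=0))/2
    cc,rr=cv2.minEnclosingCircle((p[:,:2]*1000).astype(np.float32))
    return np.round(np.r_[p[:,:2].mean(0),c,np.array(cc)/1000,rr/1000,np.median(p[:,2]),len(p)],4)
def pads(W,I,guess,thr=60):
    g=I.max(-1); out=[]
    for q in guess:
        c=np.array(q,float)
        for _ in range(6):
            m=(np.hypot(W[...,0]-c[0],W[...,1]-c[1])<.034)&(g<thr)&(W[...,2]<.035)
            c=W[m][:,:2].mean(0)
        out.append(np.r_[c,np.median(W[m][:,2]),m.sum()])
    return np.array(out)
def rack(P):  # ordered left to right: y=105,35,-35,-105
    y=np.array([.105,.035,-.035,-.105]); c=P[:,:2].mean(0); d=(P[:,:2]-c).T@y; a=d/np.linalg.norm(d)
    return c,a,np.arctan2(-a[0],a[1])
E
python3 - <<'E'
from h import *
for f in 'ts':
    d=np.load(f+'.npz');W,I=d['W'],d['I']
    print(f)
    for n,xy,zt,r in [('low',(.566,-.109),.048,.025),('dark',(.554,-.174),.076,.0185),('slim',(.541,-.239),.088,.017),('light',(.541,-.31),.066,.021)]:
        print(n,spool(W,xy,zt,r))
    P=pads(W,I,[(.489,.3),(.504,.233),(.52,.166),(.534,.097)])
    print(np.round(P,4)); c,a,th=rack(P);print(c,a,th,[np.round(c+a*y,4) for y in (.105,.035,-.035,-.105)])
    m=(abs(W[...,0]-.6)<.03)&(abs(W[...,1]-.0)<.03);print('bench z',np.nanmedian(W[m][:,2]),np.nanstd(W[m][:,2]))
E
```

```text
t
low [ 5.678e-01 -1.129e-01  5.679e-01 -1.131e-01  5.684e-01 -1.127e-01
  2.500e-02  4.980e-02  2.590e+02]
dark [ 5.561e-01 -1.746e-01  5.563e-01 -1.744e-01  5.561e-01 -1.753e-01
  1.910e-02  7.770e-02  1.570e+02]
slim [ 5.505e-01 -2.439e-01  5.503e-01 -2.445e-01  5.504e-01 -2.443e-01
  1.790e-02  8.930e-02  1.400e+02]
light [ 5.466e-01 -3.127e-01  5.470e-01 -3.135e-01  5.473e-01 -3.117e-01
  2.250e-02  6.810e-02  2.040e+02]
[[4.904e-01 3.035e-01 1.890e-02 2.000e+02]
 [5.048e-01 2.348e-01 1.910e-02 1.950e+02]
 [5.189e-01 1.667e-01 1.990e-02 2.010e+02]
 [5.335e-01 9.830e-02 1.950e-02 1.970e+02]]
[0.51188125 0.20083682] [-0.20538853  0.97868052] 0.20686068008160152 [array([0.4903, 0.3036]), array([0.5047, 0.2351]), array([0.5191, 0.1666]), array([0.5334, 0.0981])]
bench z 0.0014636744825210516 0.00279149817759679
s
low [ 5.683e-01 -1.149e-01  5.681e-01 -1.146e-01  5.668e-01 -1.133e-01
  2.680e-02  4.860e-02  2.510e+02]
dark [ 5.559e-01 -1.769e-01  5.566e-01 -1.762e-01  5.553e-01 -1.749e-01
  2.130e-02  7.630e-02  1.710e+02]
slim [ 5.494e-01 -2.466e-01  5.501e-01 -2.460e-01  5.502e-01 -2.456e-01
  1.720e-02  8.810e-02  1.490e+02]
light [ 5.465e-01 -3.143e-01  5.476e-01 -3.135e-01  5.483e-01 -3.143e-01
  2.150e-02  6.700e-02  2.280e+02]
[[ 0.4951  0.3038  0.018  13.    ]
 [ 0.5079  0.2295  0.0191  8.    ]
 [ 0.5267  0.1584  0.0193  8.    ]
 [ 0.5328  0.0947  0.0188 11.    ]]
[0.5156258  0.19658445] [-0.18561138  0.98262323] 0.18669401897384597 [array([0.4961, 0.2998]), array([0.5091, 0.231 ]), array([0.5221, 0.1622]), array([0.5351, 0.0934])]
bench z 0.0005937102134072924 0.0023690007490734756
```

Call:
{"fn": "arm_command", "kwargs": {
  "moves": [
    {"travel": [0,0,0],"turn": 0.166},
    {"travel": [0,0,0],"turn": 0.166},
    {"travel": [0,0,0],"turn": 0.166},
    {"travel": [0,0,0],"turn": 0.166},
    {"travel": [0,0,0],"turn": 0.166},
    {"travel": [0,0,0],"turn": 0.166},
    {"travel": [0,0,0],"turn": 0.166},
    {"travel": [0,0,0],"turn": 0.166},
    {"travel": [0,0,0],"turn": 0}
  ],
  "jaw": 1,
  "grip_force": 30
}}

```text
time: 1.23
tool_pos: [0.1505, 0.6063, 0.2308]
orientation: [0.707, 0.707, -0.0, 0.0]
force: [-0.0, -0.1, 0.3]
width: 0.0854
```

```bash
cat >> h.py <<'E'
from scipy.spatial.transform import Rotation as Rn
def st():
    s=manip.get_state();R=Rn.from_quat(s['orientation']).as_matrix();print('t',round(s['time'],2),'p',np.round(s['tool_pos'],4),'yawy',np.round(np.arctan2(R[1,1],R[0,1]),4),'tilt',np.round(R[:2,2],4),'w',round(s['width'],4),'F',np.round(s['force'],1));return s,R
def to(t):
    s,R=st();print('tool delta',np.round(R.T@(np.array(t)-s['tool_pos']),4))
E
python3 -c "
from h import *
s,R=st();print(np.round(s['joints'],3))
d=np.load('s.npz')
for q in (80,100): P=pads(d['W'],d['I'],[(.49,.3036),(.505,.235),(.519,.167),(.5335,.098)],q);print(np.round(P,4),rack(P))"
```

```text
t 1.23 p [0.1505 0.6063 0.2308] yawy 0.0011 tilt [ 0.0002 -0.0011] w 0.0854 F [-0.  -0.1  0.3]
[-1.507  0.695  0.193  1.578 -0.159  0.885 -1.256]
[[4.902e-01 3.030e-01 1.830e-02 1.230e+02]
 [5.043e-01 2.338e-01 1.840e-02 1.330e+02]
 [5.190e-01 1.653e-01 1.880e-02 1.440e+02]
 [5.335e-01 9.720e-02 1.850e-02 1.560e+02]] (array([0.51174621, 0.19983693]), array([-0.20658655,  0.97842833]), np.float64(0.20808496433041263))
[[4.901e-01 3.023e-01 1.840e-02 1.360e+02]
 [5.048e-01 2.339e-01 1.830e-02 1.440e+02]
 [5.190e-01 1.650e-01 1.880e-02 1.610e+02]
 [5.330e-01 9.740e-02 1.850e-02 1.750e+02]] (array([0.51173419, 0.19964764]), array([-0.20478081,  0.97880786]), np.float64(0.20623976996962617))
```

Call:
{"fn": "arm_command", "kwargs": {
  "moves": [
    {"travel": [-0.03,0.04,0],"turn": 0},
    {"travel": [-0.03,0.04,0],"turn": 0},
    {"travel": [-0.03,0.04,0],"turn": 0},
    {"travel": [-0.03,0.04,0],"turn": 0},
    {"travel": [-0.03,0.04,0],"turn": 0},
    {"travel": [-0.03,0.04,0],"turn": 0},
    {"travel": [-0.03,0.04,0],"turn": 0},
    {"travel": [-0.05,0.01,0],"turn": 0},
    {"travel": [-0.05,0.01,0],"turn": 0},
    {"travel": [-0.05,0.01,0],"turn": 0},
    {"travel": [-0.05,0.01,0],"turn": 0},
    {"travel": [-0.05,0.01,0],"turn": 0},
    {"travel": [-0.05,0.01,0],"turn": 0}
  ]
}}

```text
time: 2.85
tool_pos: [0.4906, 0.0946, 0.2313]
orientation: [0.706, 0.708, 0.0, 0.0]
force: [1.1, 0.0, -0.3]
width: 0.0853
```

```bash
python3 -c "
from h import *
to((.547,-.3135,.231));print(np.round(manip.get_state()['joints'],3))"
```

```text
t 2.85 p [0.4906 0.0946 0.2313] yawy 0.0029 tilt [0.0003 0.0002] w 0.0853 F [ 1.1  0.  -0.3]
tool delta [-4.083e-01  5.520e-02  3.000e-04]
[-0.343  0.528  0.094  1.946 -0.077  0.67  -0.199]
```

Call:
{"fn": "arm_command", "kwargs": {
  "moves": [
    {"travel": [-0.051,0.007,0],"turn": 0},
    {"travel": [-0.051,0.007,0],"turn": 0},
    {"travel": [-0.051,0.007,0],"turn": 0},
    {"travel": [-0.051,0.007,0],"turn": 0},
    {"travel": [-0.051,0.007,0],"turn": 0},
    {"travel": [-0.051,0.007,0],"turn": 0},
    {"travel": [-0.051,0.007,0],"turn": 0},
    {"travel": [-0.051,0.007,0],"turn": 0},
    {"travel": [0,0,0],"turn": 0},
    {"travel": [0,0,0.04],"turn": 0},
    {"travel": [0,0,0.04],"turn": 0},
    {"travel": [0,0,0],"turn": 0}
  ]
}}

```text
time: 4.35
tool_pos: [0.5438, -0.3094, 0.1484]
orientation: [0.706, 0.708, -0.001, -0.004]
force: [-0.1, -0.1, 0.2]
width: 0.0852
```

```bash
python3 -c "
from h import *
to((.5475,-.3135,.043))
c=shot('wrist','w1.png');W=cloud(c)
print(spool(W,(.547,-.3135),.067,.021))"
```

```text
t 4.35 p [ 0.5438 -0.3094  0.1484] yawy 0.0022 tilt [-0.0064  0.0044] w 0.0852 F [-0.1 -0.1  0.2]
tool delta [-0.0046  0.0044  0.1054]
[ 5.454e-01 -3.130e-01  5.454e-01 -3.133e-01  5.454e-01 -3.138e-01
  2.120e-02  6.500e-02  3.214e+03]
```

View pics/w1.png

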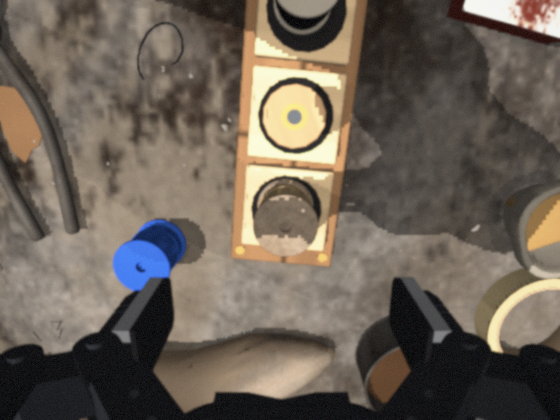

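```bash
python3 -c "
from h import *
W=np.load('t.npz')['W']
m=(abs(W[...,0]-.547)<.075)&(W[...,1]<-.34)&(W[...,1]>-.375);print(np.nanmax(W[m][:,2]))
m=(abs(W[...,0]-.547)<.075)&(W[...,1]<-.375)&(W[...,1]>-.41);print(np.nanmax(W[m][:,2]))"
```

```text
0.02359882753407422
0.01174642649430282
```

Call:
{"fn": "arm_command", "kwargs": {
  "moves": [
    {"travel": [-0.0045,0.003,0.03],"turn": 0},
    {"travel": [0,0,0.03],"turn": 0},
    {"travel": [0,0,0.03],"turn": 0},
    {"travel": [0,0,0.015],"turn": 0},
    {"travel": [0,0,0],"turn": 0}
  ]
}}

```text
time: 5.03
tool_pos: [0.5493, -0.3163, 0.0467]
orientation: [0.707, 0.707, 0.0, 0.0]
force: [-0.4, 0.3, -0.4]
width: 0.0853
```

Call:
{"fn": "arm_command", "kwargs": {
  "moves": [
    {"travel": [0,0,0],"turn": 0},
    {"travel": [0,0,0],"turn": 0},
    {"travel": [0,0,0],"turn": 0},
    {"travel": [0,0,0],"turn": 0},
    {"travel": [0,0,0],"turn": 0},
    {"travel": [0,0,0],"turn": 0}
  ],
  "jaw": 0,
  "grip_force": 30
}}

```text
time: 5.78
tool_pos: [0.5495, -0.3169, 0.0476]
orientation: [0.708, 0.707, 0.0, 0.001]
force: [-1.2, 0.8, 5.1]
width: 0.0381
```

```bash
python3 -c "
from h import *
st();c=shot('wrist','w2.png')"
```

```text
t 5.78 p [ 0.5495 -0.3169  0.0476] yawy -0.0012 tilt [ 0.0016 -0.001 ] w 0.0381 F [-1.2  0.8  5.1]
```

View pics/w2.png

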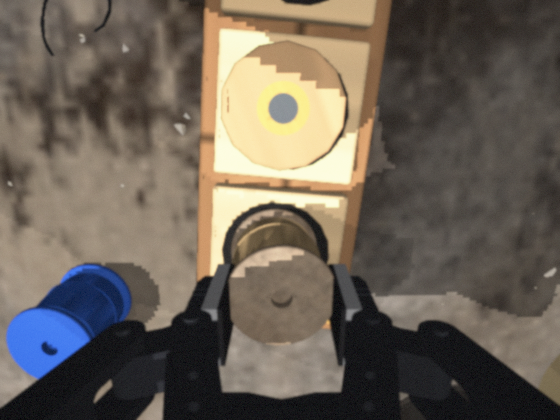

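Call:
{"fn": "arm_command", "kwargs": {
  "moves": [
    {"travel": [0,0,-0.01],"turn": 0},
    {"travel": [0,0,-0.02],"turn": 0},
    {"travel": [0,0,-0.03],"turn": 0},
    {"travel": [0,0,0],"turn": 0},
    {"travel": [0,0,0],"turn": 0}
  ]
}}

```text
time: 6.45
tool_pos: [0.5488, -0.3162, 0.1066]
orientation: [0.707, 0.707, 0.0, -0.0]
force: [0.7, -0.1, -1.0]
width: 0.0379
```

```bash
python3 -c "
from h import *
st();c=shot('wrist','w3.png');c=shot('scene');cv2.imwrite('pics/s3.png',cv2.resize(c['pixels'][200:340,270:410],None,fx=4,fy=4))"
```

```text
t 6.45 p [ 0.5488 -0.3162  0.1066] yawy -0.0009 tilt [0.0001 0.0002] w 0.0379 F [ 0.7 -0.1 -1. ]
```

View pics/w3.png

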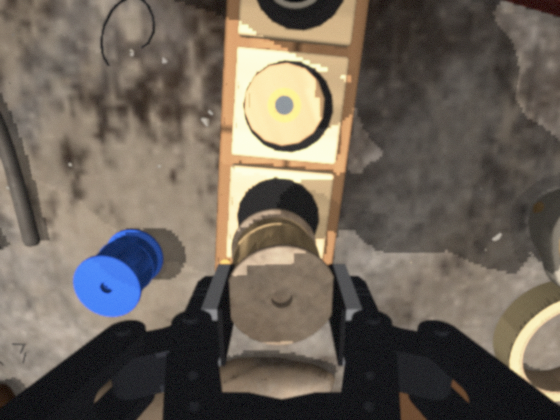

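View pics/s3.png

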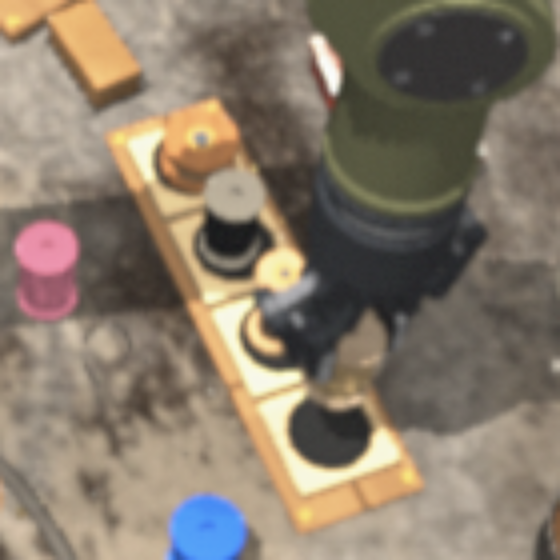

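Call:
{"fn": "arm_command", "kwargs": {
  "moves": [
    {"travel": [0,0,-0.045],"turn": 0},
    {"travel": [0,0,-0.045],"turn": 0},
    {"travel": [0.03,-0.002,0],"turn": 0},
    {"travel": [0.05,-0.005,0],"turn": 0},
    {"travel": [0.05,-0.005,0],"turn": 0},
    {"travel": [0.05,-0.005,0],"turn": 0},
    {"travel": [0.05,-0.005,0],"turn": 0},
    {"travel": [0.05,-0.005,0],"turn": 0},
    {"travel": [0.05,-0.005,0],"turn": 0},
    {"travel": [0.05,-0.005,0],"turn": 0},
    {"travel": [0.05,-0.005,0],"turn": 0},
    {"travel": [0.05,-0.005,0],"turn": 0},
    {"travel": [0.05,-0.005,0],"turn": 0},
    {"travel": [0.05,-0.005,0],"turn": 0},
    {"travel": [0.03,-0.003,0],"turn": 0},
    {"travel": [0,0,0],"turn": 0},
    {"travel": [0,0,0],"turn": 0}
  ]
}}

```text
time: 8.68
tool_pos: [0.4894, 0.2922, 0.1957]
orientation: [0.708, 0.706, -0.001, 0.0]
force: [-0.3, 0.2, -0.8]
width: 0.0379
```

```bash
cat >> h.py <<'E'
def held(target,out=None,r=.021):
    s,R=st();c=shot('wrist',out);W=cloud(c);p=s['tool_pos']
    m=(np.hypot(W[...,0]-p[0],W[...,1]-p[1])<r+.012)&(W[...,2]>p[2]+.010)
    I=c['pixels'];q=W[m&(I.max(-1)>70)]
    zt=np.nanpercentile(q[:,2],60) if len(q) else 0
    print('top z-tcp',zt-p[2],len(q))
    e=spool(W,p[:2]+[0,.003],zt,r,3);print(e)
    off=np.r_[e[2:4]-p[:2],0];print('offset',off)
    print('tool delta',np.round(R.T@(np.array(target)-off-p),4))
E
python3 -c "
from h import *
held((.4902,.303,.0475),'w4.png')"
```

```text
t 8.68 p [0.4894 0.2922 0.1957] yawy -0.002 tilt [-0.001  -0.0019] w 0.0379 F [-0.3  0.2 -0.8]
top z-tcp 0.018972812872997707 9849
[4.891e-01 2.970e-01 4.891e-01 2.960e-01 4.892e-01 2.984e-01 2.610e-02
 2.142e-01 9.867e+03]
offset [-0.0003044  0.0037896  0.       ]
tool delta [0.0073 0.0012 0.1482]
```

View pics/w4.png

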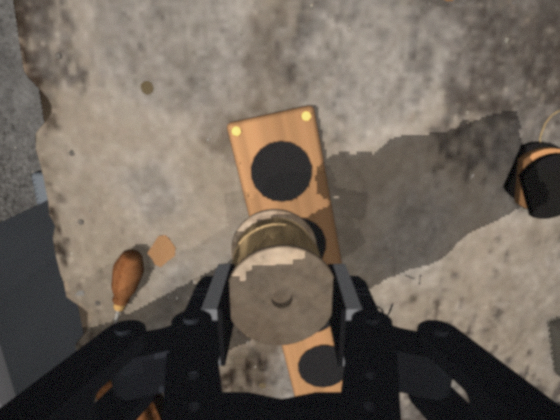

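```bash
python3 -c "
from h import *
c=shot('wrist');W=cloud(c);print(pads(W,c['pixels'],[(.4902,.303)],60),W[170,281],W[360,320])"
```

```text
[[4.88472475e-01 3.03613649e-01 1.70944431e-02 2.59300000e+03]] [0.48874836 0.30386988 0.01621542] [0.52826599 0.10586341 0.01772227]
```

Call:
{"fn": "arm_command", "kwargs": {
  "moves": [
    {"travel": [0.007,0.001,0.04],"turn": 0},
    {"travel": [0,0,0.04],"turn": 0},
    {"travel": [0,0,0.035],"turn": 0},
    {"travel": [0,0,0.015],"turn": 0},
    {"travel": [0,0,0],"turn": 0}
  ]
}}

```text
time: 9.4
tool_pos: [0.4906, 0.2997, 0.0659]
orientation: [0.708, 0.706, -0.001, -0.0]
force: [-0.5, -0.7, -0.2]
width: 0.0381
```

```bash
python3 -c "
from h import *
to((.4905,.2995,.048))"
```

```text
t 9.4 p [0.4906 0.2997 0.0659] yawy -0.0022 tilt [-0.001 -0.001] w 0.0381 F [-0.5 -0.7 -0.2]
tool delta [-0.0002 -0.0001  0.0179]
```

Call:
{"fn": "arm_command", "kwargs": {
  "moves": [
    {"travel": [0,0,0.01],"turn": 0},
    {"travel": [0,0,0.006],"turn": 0},
    {"travel": [0,0,0.002],"turn": 0},
    {"travel": [0,0,0],"turn": 0},
    {"travel": [0,0,0],"turn": 0}
  ]
}}

```text
time: 10.02
tool_pos: [0.4907, 0.3009, 0.0486]
orientation: [0.707, 0.707, 0.0, 0.0]
force: [-0.7, 0.4, -0.4]
width: 0.038
```

Call:
{"fn": "arm_command", "kwargs": {
  "moves": [
    {"travel": [0,0,0.001],"turn": 0},
    {"travel": [0,0,0],"turn": 0},
    {"travel": [0,0,0],"turn": 0}
  ]
}}

```text
time: 10.4
tool_pos: [0.4907, 0.301, 0.0477]
orientation: [0.707, 0.707, 0.0, -0.0]
force: [0.3, -1.1, 3.8]
width: 0.0381
```

Call:
{"fn": "arm_command", "kwargs": {
  "moves": [
    {"travel": [0,0,0],"turn": 0},
    {"travel": [0,0,0],"turn": 0},
    {"travel": [0,0,0],"turn": 0},
    {"travel": [0,0,0],"turn": 0},
    {"travel": [0,0,0],"turn": 0},
    {"travel": [0,0,-0.02],"turn": 0},
    {"travel": [0,0,-0.04],"turn": 0},
    {"travel": [0,0,-0.05],"turn": 0},
    {"travel": [0,0,-0.04],"turn": 0},
    {"travel": [-0.05,0.005,0],"turn": 0},
    {"travel": [-0.05,0.005,0],"turn": 0},
    {"travel": [-0.05,0.005,0],"turn": 0}
  ],
  "jaw": 1
}}

```text
time: 11.9
tool_pos: [0.5054, 0.1492, 0.1975]
orientation: [0.707, 0.707, 0.0, 0.0]
force: [2.0, -0.6, -0.5]
width: 0.0852
```

```bash
python3 -c "
from h import *
to((.55,-.2445,.2))
c=shot('top','t5.png');W=cloud(c);print(spool(W,(.4902,.303),.066,.021))
c=shot('wrist','w5.png');W=cloud(c);print(spool(W,(.4902,.303),.066,.021))"
```

```text
t 11.9 p [0.5054 0.1492 0.1975] yawy -0.0006 tilt [0.0006 0.0001] w 0.0852 F [ 2.  -0.6 -0.5]
tool delta [-0.3937  0.0448 -0.0025]Traceback (most recent call last):
  File "<string>", line 4, in <module>
    c=shot('top','t5.png');W=cloud(c);print(spool(W,(.4902,.303),.066,.021))
                                            ~~~~~^^^^^^^^^^^^^^^^^^^^^^^^^^
  File "h.py", line 22, in spool
    p=W[m]; c=(np.percentile(p[:,:2],1,axis=0)+np.percentile(p[:,:2],99,axis=0))/2
               ~~~~~~~~~~~~~^^^^^^^^^^^^^^^^^^
    return _quantile_unchecked(
        a, q, axis, out, overwrite_input, method, keepdims, weights)
    return _ureduce(a,
                    func=_quantile_ureduce_func,
    ...<5 lines>...
                    overwrite_input=overwrite_input,
                    method=method)
    r = func(a, **kwargs)
    result = _quantile(arr,
                       quantiles=q,
    ...<2 lines>...
                       out=out,
                       weights=wgt)
    slices_having_nans = np.isnan(arr[-1, ...])
                                  ~~~^^^^^^^^^
IndexError: index -1 is out of bounds for axis 0 with size 0
```

Call:
{"fn": "arm_command", "kwargs": {
  "moves": [
    {"travel": [-0.049,0.0055,0],"turn": 0},
    {"travel": [-0.049,0.0055,0],"turn": 0},
    {"travel": [-0.049,0.0055,0],"turn": 0},
    {"travel": [-0.049,0.0055,0],"turn": 0},
    {"travel": [-0.049,0.0055,0],"turn": 0},
    {"travel": [-0.049,0.0055,0],"turn": 0},
    {"travel": [-0.049,0.0055,0],"turn": 0},
    {"travel": [-0.049,0.0055,0],"turn": 0},
    {"travel": [0,0,0.03],"turn": 0},
    {"travel": [0,0,0.02],"turn": 0},
    {"travel": [0,0,0],"turn": 0},
    {"travel": [0,0,0],"turn": 0}
  ]
}}

```text
time: 13.45
tool_pos: [0.5496, -0.2413, 0.148]
orientation: [0.707, 0.707, 0.0, 0.0]
force: [-0.1, 0.0, 0.6]
width: 0.0853
```

```bash
python3 -c "
from h import *
c=shot('top','t5.png');W=cloud(c);print(spool(W,(.4902,.303),.066,.021))
c=shot('wrist','w5.png');W=cloud(c);e=spool(W,(.55,-.2445),.088,.017);print(e)
to((e[2],e[3],.0635))"
```

```text
[4.866e-01 3.028e-01 4.867e-01 3.030e-01 4.861e-01 3.035e-01 2.170e-02
 6.740e-02 1.950e+02]
[ 5.496e-01 -2.433e-01  5.498e-01 -2.439e-01  5.496e-01 -2.444e-01
  1.710e-02  8.710e-02  2.529e+03]
t 13.55 p [ 0.5498 -0.2415  0.1484] yawy -0.0008 tilt [ 0.0019 -0.0007] w 0.0856 F [ 0.9 -0.1 -0.3]
tool delta [-0.0024 -0.0001  0.0849]
```

View pics/t5.png

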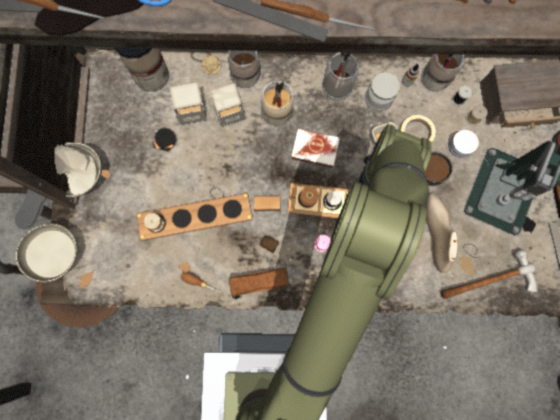

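Call:
{"fn": "arm_command", "kwargs": {
  "moves": [
    {"travel": [-0.0025,0,0.03],"turn": 0},
    {"travel": [0,0,0.03],"turn": 0},
    {"travel": [0,0,0.02],"turn": 0},
    {"travel": [0,0,0.004],"turn": 0},
    {"travel": [0,0,0],"turn": 0},
    {"travel": [0,0,0],"turn": 0}
  ]
}}

```text
time: 14.3
tool_pos: [0.5499, -0.2442, 0.0645]
orientation: [0.707, 0.707, 0.0, 0.001]
force: [0.5, -0.5, 0.3]
width: 0.0853
```

Call:
{"fn": "arm_command", "kwargs": {
  "moves": [
    {"travel": [0,0,0],"turn": 0},
    {"travel": [0,0,0],"turn": 0},
    {"travel": [0,0,0],"turn": 0},
    {"travel": [0,0,0],"turn": 0},
    {"travel": [0,0,0],"turn": 0},
    {"travel": [0,0,0],"turn": 0}
  ],
  "jaw": 0
}}

```text
time: 15.05
tool_pos: [0.5492, -0.244, 0.0636]
orientation: [0.707, 0.707, 0.0, 0.0]
force: [-0.0, 0.3, 5.2]
width: 0.0321
```

Call:
{"fn": "arm_command", "kwargs": {
  "moves": [
    {"travel": [0,0,-0.015],"turn": 0},
    {"travel": [0,0,-0.035],"turn": 0},
    {"travel": [0,0,-0.04],"turn": 0},
    {"travel": [0,0,-0.03],"turn": 0},
    {"travel": [0.03,-0.003,0],"turn": 0},
    {"travel": [0.05,-0.005,0],"turn": 0},
    {"travel": [0.05,-0.005,0],"turn": 0},
    {"travel": [0.05,-0.005,0],"turn": 0},
    {"travel": [0.05,-0.005,0],"turn": 0},
    {"travel": [0.05,-0.005,0],"turn": 0},
    {"travel": [0.05,-0.005,0],"turn": 0},
    {"travel": [0.05,-0.005,0],"turn": 0},
    {"travel": [0.05,-0.005,0],"turn": 0},
    {"travel": [0.03,-0.002,0],"turn": 0},
    {"travel": [0.02,0,0],"turn": 0},
    {"travel": [0,0,0],"turn": 0},
    {"travel": [0,0,0],"turn": 0}
  ]
}}

```text
time: 17.18
tool_pos: [0.5048, 0.234, 0.1834]
orientation: [0.708, 0.706, -0.001, 0.001]
force: [-0.4, -1.6, -1.1]
width: 0.0322
```

```bash
python3 -c "
from h import *
held((.5046,.2345,.0635),'w6.png',.017)"
```

```text
t 17.18 p [0.5048 0.234  0.1834] yawy -0.0035 tilt [ 0.     -0.0015] w 0.0322 F [-0.4 -1.6 -1.1]
top z-tcp 0.023898059488659862 7356
[5.047e-01 2.360e-01 5.049e-01 2.341e-01 5.049e-01 2.365e-01 2.200e-02
 2.071e-01 7.269e+03]
offset [5.91329794e-05 1.04444584e-04 0.00000000e+00]
tool delta [ 0.0006 -0.0003  0.1199]
```

View pics/w6.png

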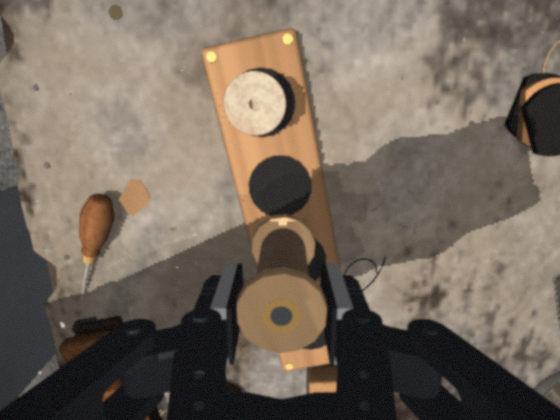

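Call:
{"fn": "arm_command", "kwargs": {
  "moves": [
    {"travel": [0,0.001,0.04],"turn": 0},
    {"travel": [0,0,0.04],"turn": 0},
    {"travel": [0,0,0.025],"turn": 0},
    {"travel": [0,0,0.01],"turn": 0},
    {"travel": [0,0,0.003],"turn": 0},
    {"travel": [0,0,0],"turn": 0},
    {"travel": [0,0,0],"turn": 0}
  ]
}}

```text
time: 18.1
tool_pos: [0.5062, 0.2364, 0.0662]
orientation: [0.707, 0.707, 0.001, 0.0]
force: [-0.0, -0.4, -0.3]
width: 0.0324
```

Call:
{"fn": "arm_command", "kwargs": {
  "moves": [
    {"travel": [-0.001,0,0.001],"turn": 0},
    {"travel": [0,0,0.001],"turn": 0},
    {"travel": [0,0,0.001],"turn": 0},
    {"travel": [0,0,0],"turn": 0},
    {"travel": [0,0,0],"turn": 0}
  ]
}}

```text
time: 18.73
tool_pos: [0.506, 0.2353, 0.0634]
orientation: [0.707, 0.707, 0.001, 0.0]
force: [-0.5, -0.3, 9.1]
width: 0.0321
```

Call:
{"fn": "arm_command", "kwargs": {
  "moves": [
    {"travel": [0,0,0],"turn": 0},
    {"travel": [0,0,0],"turn": 0},
    {"travel": [0,0,0],"turn": 0},
    {"travel": [0,0,0],"turn": 0},
    {"travel": [0,0,0],"turn": 0},
    {"travel": [0,0,-0.02],"turn": 0},
    {"travel": [0,0,-0.04],"turn": 0},
    {"travel": [0,0,-0.05],"turn": 0},
    {"travel": [0,0,-0.02],"turn": 0},
    {"travel": [-0.05,0.006,0],"turn": 0},
    {"travel": [-0.05,0.006,0],"turn": 0},
    {"travel": [-0.05,0.006,0],"turn": 0},
    {"travel": [-0.05,0.006,0],"turn": 0},
    {"travel": [-0.05,0.006,0],"turn": 0},
    {"travel": [-0.05,0.006,0],"turn": 0},
    {"travel": [-0.05,0.006,0],"turn": 0},
    {"travel": [-0.05,0.006,0],"turn": 0},
    {"travel": [-0.01,0.002,0],"turn": 0},
    {"travel": [0,0,0.03],"turn": 0},
    {"travel": [0,0,0],"turn": 0}
  ],
  "jaw": 1
}}

```text
time: 21.22
tool_pos: [0.5533, -0.1734, 0.1605]
orientation: [0.707, 0.707, -0.001, -0.003]
force: [-0.7, 0.3, 0.6]
width: 0.0851
```

```bash
python3 -c "
from h import *
c=shot('top','t7.png');W=cloud(c);print(spool(W,(.4902,.303),.066,.021));print(spool(W,(.5046,.2345),.088,.017))
c=shot('wrist','w7.png');W=cloud(c);e=spool(W,(.556,-.1755),.076,.0185);print(e)
to((e[2],e[3],.0525))"
```

```text
[4.865e-01 3.028e-01 4.866e-01 3.031e-01 4.869e-01 3.042e-01 2.260e-02
 6.730e-02 1.950e+02]
[5.059e-01 2.332e-01 5.057e-01 2.337e-01 5.063e-01 2.332e-01 1.680e-02
 8.930e-02 1.310e+02]
[ 5.560e-01 -1.744e-01  5.559e-01 -1.747e-01  5.561e-01 -1.749e-01
  1.920e-02  7.500e-02  2.593e+03]
t 21.32 p [ 0.5552 -0.1739  0.1625] yawy 0.0003 tilt [-0.0004  0.0007] w 0.0853 F [0.5 0.7 0.8]
tool delta [-0.0009  0.0008  0.11  ]
```

View pics/w7.png

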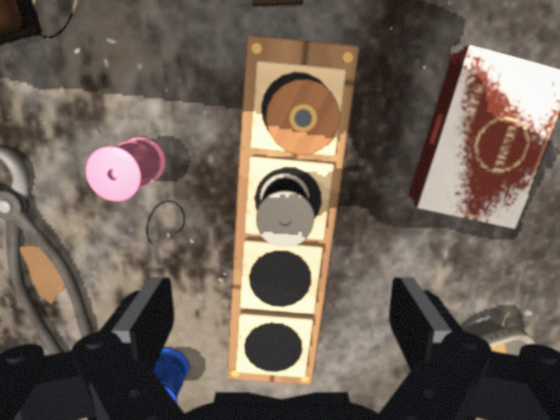

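Slim stands on its pad within about 1 mm. The wrist view shows the dark spool at (285,218) centred between the jaws, with the pink one well clear at (115,172).

Call:
{"fn": "arm_command", "kwargs": {
  "moves": [
    {"travel": [-0.001,0.0005,0.04],"turn": 0},
    {"travel": [0,0,0.04],"turn": 0},
    {"travel": [0,0,0.02],"turn": 0},
    {"travel": [0,0,0.01],"turn": 0},
    {"travel": [0,0,0],"turn": 0},
    {"travel": [0,0,0],"turn": 0}
  ]
}}

```text
time: 22.08
tool_pos: [0.5565, -0.176, 0.0535]
orientation: [0.707, 0.707, 0.001, 0.001]
force: [0.0, -0.3, -0.6]
width: 0.0852
```

Call:
{"fn": "arm_command", "kwargs": {
  "moves": [
    {"travel": [0,0,0],"turn": 0},
    {"travel": [0,0,0],"turn": 0},
    {"travel": [0,0,0],"turn": 0},
    {"travel": [0,0,0],"turn": 0},
    {"travel": [0,0,0],"turn": 0},
    {"travel": [0,0,0],"turn": 0}
  ],
  "jaw": 0
}}

```text
time: 22.82
tool_pos: [0.5559, -0.1759, 0.0527]
orientation: [0.707, 0.707, 0.0, 0.0]
force: [-1.1, 0.2, 5.5]
width: 0.0334
```

Call:
{"fn": "arm_command", "kwargs": {
  "moves": [
    {"travel": [0,0,-0.015],"turn": 0},
    {"travel": [0,0,-0.035],"turn": 0},
    {"travel": [0,0,-0.04],"turn": 0},
    {"travel": [0,0,-0.03],"turn": 0},
    {"travel": [0.03,-0.003,0],"turn": 0},
    {"travel": [0.05,-0.006,0],"turn": 0},
    {"travel": [0.05,-0.006,0],"turn": 0},
    {"travel": [0.05,-0.006,0],"turn": 0},
    {"travel": [0.05,-0.006,0],"turn": 0},
    {"travel": [0.05,-0.006,0],"turn": 0},
    {"travel": [0.04,-0.003,0],"turn": 0},
    {"travel": [0.02,-0.001,0],"turn": 0},
    {"travel": [0,0,0],"turn": 0},
    {"travel": [0,0,0],"turn": 0}
  ]
}}

```text
time: 24.58
tool_pos: [0.519, 0.1625, 0.1726]
orientation: [0.708, 0.706, -0.0, 0.0]
force: [-0.7, -0.3, -0.2]
width: 0.0338
```

```bash
python3 -c "
from h import *
held((.519,.1659,.0525),'w8.png',.0185)"
```

```text
t 24.57 p [0.519  0.1625 0.1726] yawy -0.0027 tilt [ 0.0001 -0.0011] w 0.0338 F [-0.7 -0.3 -0.2]
top z-tcp 0.022588741397867013 8678
[5.188e-01 1.654e-01 5.189e-01 1.639e-01 5.190e-01 1.667e-01 2.360e-02
 1.949e-01 8.414e+03]
offset [-0.00012357  0.00140771  0.        ]
tool delta [2.100e-03 1.000e-04 1.201e-01]
```

View pics/w8.png

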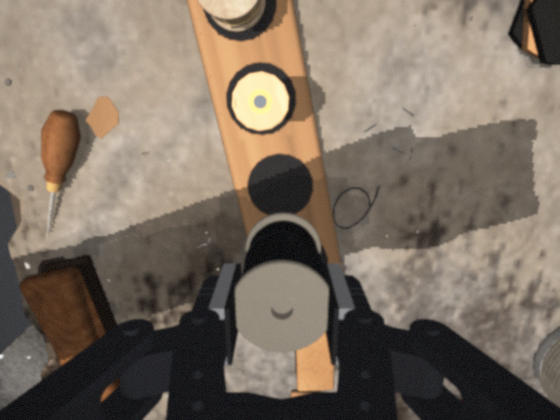

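Call:
{"fn": "arm_command", "kwargs": {
  "moves": [
    {"travel": [0.001,0,0.04],"turn": 0},
    {"travel": [0,0,0.04],"turn": 0},
    {"travel": [0,0,0.025],"turn": 0},
    {"travel": [0,0,0.01],"turn": 0},
    {"travel": [0,0,0.003],"turn": 0},
    {"travel": [0,0,0.001],"turn": 0},
    {"travel": [0,0,0],"turn": 0},
    {"travel": [0,0,0],"turn": 0}
  ]
}}

```text
time: 25.62
tool_pos: [0.5193, 0.1654, 0.0539]
orientation: [0.707, 0.707, 0.001, 0.0]
force: [-0.2, -0.2, -0.9]
width: 0.0336
```

Call:
{"fn": "arm_command", "kwargs": {
  "moves": [
    {"travel": [0,0,0.001],"turn": 0},
    {"travel": [0,0,0.001],"turn": 0},
    {"travel": [0,0,0],"turn": 0},
    {"travel": [0,0,0],"turn": 0}
  ]
}}

```text
time: 26.12
tool_pos: [0.5196, 0.1657, 0.0526]
orientation: [0.707, 0.707, 0.001, 0.0]
force: [-1.4, 0.5, 11.9]
width: 0.0335
```

Call:
{"fn": "arm_command", "kwargs": {
  "moves": [
    {"travel": [0,0,0],"turn": 0},
    {"travel": [0,0,0],"turn": 0},
    {"travel": [0,0,0],"turn": 0},
    {"travel": [0,0,0],"turn": 0},
    {"travel": [0,0,0],"turn": 0},
    {"travel": [0,0,-0.02],"turn": 0},
    {"travel": [0,0,-0.04],"turn": 0},
    {"travel": [0,0,-0.05],"turn": 0},
    {"travel": [-0.05,0.008,0],"turn": 0},
    {"travel": [-0.05,0.009,0],"turn": 0},
    {"travel": [-0.05,0.009,0],"turn": 0},
    {"travel": [-0.05,0.009,0],"turn": 0},
    {"travel": [-0.05,0.009,0],"turn": 0},
    {"travel": [-0.029,0.004,0],"turn": 0},
    {"travel": [0,0,0.03],"turn": 0},
    {"travel": [0,0,0],"turn": 0},
    {"travel": [0,0,0],"turn": 0}
  ],
  "jaw": 1
}}

```text
time: 28.25
tool_pos: [0.5669, -0.1132, 0.1318]
orientation: [0.707, 0.707, 0.0, -0.0]
force: [-0.5, 0.2, 0.2]
width: 0.0855
```

```bash
python3 -c "
from h import *
c=shot('top','t9.png');W=cloud(c);print(spool(W,(.5046,.2345),.088,.017));print(spool(W,(.519,.166),.076,.0185))
c=shot('wrist','w9.png');W=cloud(c);e=spool(W,(.568,-.1135),.048,.025);print(e)
to((e[2],e[3],.027))"
```

```text
[5.060e-01 2.334e-01 5.056e-01 2.344e-01 5.062e-01 2.334e-01 1.720e-02
 8.900e-02 1.310e+02]
[5.197e-01 1.658e-01 5.208e-01 1.659e-01 5.197e-01 1.656e-01 1.940e-02
 7.740e-02 1.590e+02]
[ 5.681e-01 -1.113e-01  5.681e-01 -1.120e-01  5.680e-01 -1.125e-01
  2.510e-02  4.710e-02  4.525e+03]
t 28.35 p [ 0.5673 -0.1133  0.1322] yawy 0.0001 tilt [0.0015 0.    ] w 0.0856 F [ 0.4 -0.3  0.3]
tool delta [0.0013 0.0006 0.1052]
```

View pics/w9.png

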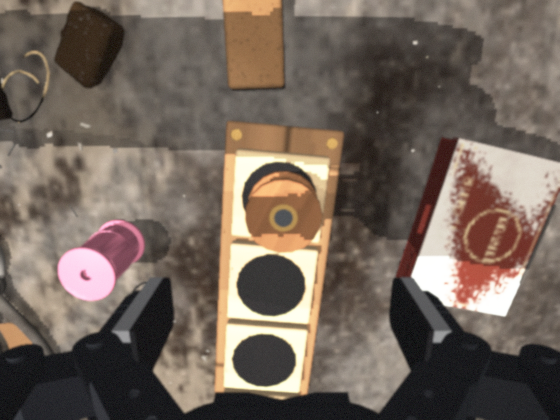

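Call:
{"fn": "arm_command", "kwargs": {
  "moves": [
    {"travel": [0.0005,0.0005,0.04],"turn": 0},
    {"travel": [0,0,0.035],"turn": 0},
    {"travel": [0,0,0.02],"turn": 0},
    {"travel": [0,0,0.009],"turn": 0},
    {"travel": [0,0,0],"turn": 0},
    {"travel": [0,0,0],"turn": 0}
  ]
}}

```text
time: 29.1
tool_pos: [0.568, -0.1136, 0.0283]
orientation: [0.707, 0.707, 0.001, 0.001]
force: [-0.1, 0.1, 0.1]
width: 0.0853
```

Call:
{"fn": "arm_command", "kwargs": {
  "moves": [
    {"travel": [0,0,0],"turn": 0},
    {"travel": [0,0,0],"turn": 0},
    {"travel": [0,0,0],"turn": 0},
    {"travel": [0,0,0],"turn": 0},
    {"travel": [0,0,0],"turn": 0},
    {"travel": [0,0,0],"turn": 0}
  ],
  "jaw": 0
}}

```text
time: 29.85
tool_pos: [0.5676, -0.1134, 0.0281]
orientation: [0.707, 0.707, 0.0, 0.0]
force: [-1.2, 0.0, 4.3]
width: 0.0485
```

Call:
{"fn": "arm_command", "kwargs": {
  "moves": [
    {"travel": [0,0,-0.015],"turn": 0},
    {"travel": [0,0,-0.035],"turn": 0},
    {"travel": [0,0,-0.04],"turn": 0},
    {"travel": [0,0,-0.03],"turn": 0},
    {"travel": [0.03,-0.005,0],"turn": 0},
    {"travel": [0.05,-0.008,0],"turn": 0},
    {"travel": [0.05,-0.008,0],"turn": 0},
    {"travel": [0.05,-0.008,0],"turn": 0},
    {"travel": [0.03,-0.005,0],"turn": 0},
    {"travel": [0,0,0],"turn": 0},
    {"travel": [0,0,0],"turn": 0}
  ]
}}

```text
time: 31.22
tool_pos: [0.5336, 0.0955, 0.1478]
orientation: [0.708, 0.706, -0.0, 0.001]
force: [0.3, -0.2, 0.0]
width: 0.0484
```

```bash
python3 -c "
from h import *
held((.5334,.0974,.028),'w10.png',.025)"
```

```text
t 31.23 p [0.5336 0.0955 0.1478] yawy -0.002 tilt [ 0.0007 -0.0008] w 0.0484 F [ 0.3 -0.2  0. ]
top z-tcp 0.01922304364720559 14030
[5.3330e-01 9.8800e-02 5.3360e-01 9.7300e-02 5.3360e-01 1.0120e-01
 3.0100e-02 1.6680e-01 1.3684e+04]
offset [3.28704942e-05 1.78104843e-03 0.00000000e+00]
tool delta [ 0.0002 -0.0003  0.1198]
```

View pics/w10.png

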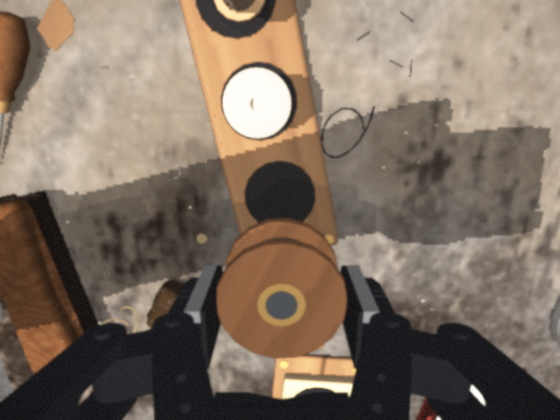

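Call:
{"fn": "arm_command", "kwargs": {
  "moves": [
    {"travel": [0,0,0.04],"turn": 0},
    {"travel": [0,0,0.04],"turn": 0},
    {"travel": [0,0,0.025],"turn": 0},
    {"travel": [0,0,0.01],"turn": 0},
    {"travel": [0,0,0.003],"turn": 0},
    {"travel": [0,0,0.001],"turn": 0},
    {"travel": [0,0,0],"turn": 0},
    {"travel": [0,0,0],"turn": 0}
  ]
}}

```text
time: 32.28
tool_pos: [0.5337, 0.0968, 0.0289]
orientation: [0.707, 0.707, 0.0, 0.0]
force: [-0.0, 0.1, -0.1]
width: 0.0484
```

Call:
{"fn": "arm_command", "kwargs": {
  "moves": [
    {"travel": [0,0,0.001],"turn": 0},
    {"travel": [0,0,0.0005],"turn": 0},
    {"travel": [0,0,0],"turn": 0},
    {"travel": [0,0,0],"turn": 0}
  ]
}}

```text
time: 32.78
tool_pos: [0.5337, 0.0968, 0.028]
orientation: [0.707, 0.707, 0.001, 0.0]
force: [-1.7, -0.4, 10.6]
width: 0.0482
```

Call:
{"fn": "arm_command", "kwargs": {
  "moves": [
    {"travel": [0,0,0],"turn": 0},
    {"travel": [0,0,0],"turn": 0},
    {"travel": [0,0,0],"turn": 0},
    {"travel": [0,0,0],"turn": 0},
    {"travel": [0,0,0],"turn": 0},
    {"travel": [0,0,-0.02],"turn": 0},
    {"travel": [0,0,-0.04],"turn": 0},
    {"travel": [0,0,-0.05],"turn": 0},
    {"travel": [0,0,-0.06],"turn": 0},
    {"travel": [-0.05,0,0],"turn": 0},
    {"travel": [-0.05,0,0],"turn": 0},
    {"travel": [-0.05,0,0],"turn": 0},
    {"travel": [-0.05,0,0],"turn": 0},
    {"travel": [-0.05,0,0],"turn": 0},
    {"travel": [-0.05,0,0],"turn": 0},
    {"travel": [0,0,0],"turn": 0},
    {"travel": [0,0,0],"turn": 0}
  ],
  "jaw": 1
}}

```text
time: 34.9
tool_pos: [0.5328, -0.2027, 0.1965]
orientation: [0.707, 0.707, 0.0, -0.001]
force: [-0.1, 0.8, -0.1]
width: 0.0855
```

```bash
python3 -c "
from h import *
st()
c0=np.array([.5118,.2002]);a=np.array([-.2055,.9787]);x=np.array([.9787,.2055])
for cam in ('top','scene'):
  c=shot(cam,cam+'_end.png');W=cloud(c)
  for n,q,z,r in [('light',(.4902,.303),.066,.021),('slim',(.5046,.2345),.088,.017),('dark',(.519,.166),.076,.0185),('low',(.5334,.0974),.048,.025)]:
    e=spool(W,q,z,r);d=e[2:4]-c0;print(cam,n,'x',round(d@x,4),'y',round(d@a,4),'ztop',e[7],e[8])
cv2.imwrite('pics/end_c.png',cv2.resize(c['pixels'][120:230,200:310],None,fx=5,fy=5))"
```

```text
t 34.9 p [ 0.5328 -0.2027  0.1965] yawy -0.001 tilt [-0.0005  0.0011] w 0.0855 F [-0.1  0.8 -0.1]
top light x -0.0034 y 0.1062 ztop 0.0676 196.0
top slim x 0.0011 y 0.0343 ztop 0.0895 133.0
top dark x 0.0013 y -0.0354 ztop 0.077 162.0
top low x -0.0 y -0.1058 ztop 0.0497 260.0
scene light x -0.0034 y 0.1055 ztop 0.0662 127.0
scene slim x 0.0018 y 0.0338 ztop 0.0877 93.0
scene dark x 0.0013 y -0.0376 ztop 0.0762 119.0
scene low x -0.0004 y -0.1067 ztop 0.0482 204.0
```

View pics/end_c.png

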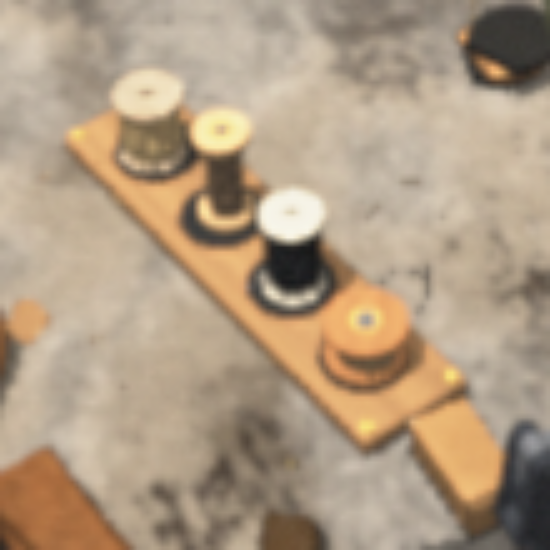

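All four are upright on their pads, in reverse order, and the gripper is clear.

```bash
python3 -c "
from h import *
print(manip.job_done())"
```

```text
the job is handed in; nothing more can be done
None
```

The four spools and bobbins now stand on the new rack in reverse order, and I have handed the job in after about 35 s of robot time. In the old rack they ran, left to right, low bobbin, dark spool, slim bobbin, light spool. They now run light, slim, dark, low. I did not touch the blue or pink look-alikes.

- **Position:** the last checks with the top and scene cameras put each one within about 4 mm of its pad's centre. The light spool is farthest out, about 3.5 mm across the rack, against a limit of 14 mm.
- **Height and upright:** their tops are within about 2 mm of where they should be, and all four look upright in the scene picture. The gripper is open and clear of them.
- **Readings that disagreed:**
    - The gripper showed openings about 2 to 4 mm smaller than the flange sizes given. Every grip still held.
    - The scene camera's first measurement of the new rack's pads was poor, because the brightness limit I set was too low. With a higher limit it agreed with the top camera to about 1 mm.

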